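# Work a thread-cleaning tap down into a microscope adapter

### The arm

A 6-joint arm with a two-finger parallel gripper is mounted at the origin on the work surface. World frame = base frame: x ahead of the robot, y to its left, z up, the work surface at z = 0. Lengths are in m, angles in rad, forces in N, time in s.
With the tool pointing down it reaches from about 0.3 to 0.875 m from the base axis. Payload 4.2 kg.
Tool frame: the origin (TCP) lies midway between the tips of the shut fingers; the grasp point (between the pads) lies 19 mm behind it; x points along the fingers, y is the direction in which the jaws open and shut, and the axes are right-handed (so a half turn about x gives the same grasp; the last joint's range is limited). The gripper opens to 85 mm and grips with 20 to 120 N. Pads are 22 mm wide; open, the fingers measure 114 mm over their backs; the gripper's body (76 mm by 85 mm) begins 54 mm behind the grasp point. The pads swing forward as they close: fully open they stand 13 mm farther back than shut.
Start: joints at [1.196, 0.32, 1.565, -0, 1.257, -0.02], TCP at [0.2, 0.539, 0.2] pointing down, gripper open.
Joint ranges: [-3.11, 3.11], [-0.84, 2.01], [0.21, 2.61], [-1.34, 4.49], [0.05, 2.63], [-2.56, 2.56]. Speed limits (rad/s): [2.57, 2.57, 3.14, 3.14, 3.14, 3.14].

### API

Orientations are given as a 3x3 rotation matrix whose columns are the frame's x, y, z axes.
In Python, from workcell import arm gives the robot as it stands. The module is installed in compiled form; this text tells all that it offers.
- The arm moves only by the tool step_arm, never from a script. Its argument "deltas" is a list that holds one entry, the list of rows, each a list of 4 numbers: the shift along the tool's x, y, z in m, then the turn about the tool's x in rad. A call has 1 to 20 rows; each row is the pose to reach, as a shift and turn from the pose commanded when the call began, along the tool's axes at that moment; what a row does not reach only later rows make up. A row lasts 1/8 s, in which the tool goes at most 62.5 mm and 10.7 degrees, less where a joint would pass 70% of its speed; a pose out of reach is approached as far as the arm can. A call with a gripper value outside its range is refused whole. "gripper" is the finger opening in m, from 0 to 0.0854, set as the call begins (left out, the last holds). The fingers move at their own pace and stop on an object; the grip force is fixed at half the most. Time passes only in rows, so rows that repeat a pose let the fingers close. It gives the time, the measured TCP pose, the force and the opening at its end, in the units of the state.
- arm.observe(): the state, without advancing time (a new reading comes with each control period).
- arm.read_camera(name): name is "scene" or "side" or "wrist"; returns (picture, depth): 400x640x3 uint8, red, green, blue; 400x640 float32, m along the optical axis (not along the pixel's ray), 0 where there is no reading.
- arm.camera_model(name): a dict with "fovy" (degrees; the focal length in pixels is half the picture's height over the tangent of half this angle, whatever the lens; pixels are square), "cx", "cy" (the principal point, pixels), "camera_from_world" (4x4, takes a point from world to camera coordinates). Camera axes: x right, y down, z forward; pixel columns grow to the right and rows downward; lengths in m; the calibration is good to about 2 mm. A picture is of the moment at which its call begins: read the wrist's pose just before it. camera_model takes no time and is no camera call; for the wrist camera it gives the pose at the moment of the call.
- arm.close_job(): hands the job in, once; it reports no verdict.
The state is a dict: "time": time; "qpos": joint angles; "dq": joint speeds; "joint_torque": joint torques, N m; "position": TCP position; "eef_rot": TCP orientation; "contact_force": force on the tool from outside, world axes, zero at the start; "ft_torque": the same for the moment, N m; "grip_width": opening from 0.0 (shut) to 1.0 (fully open).
Only numpy, scipy, OpenCV 4.12 (cv2) and the standard library are available. Lean on these libraries where they do the work, as an engineer would, in place of code of your own. Each camera call takes 0.05 s, during which the arm holds its last target.

### The job

Put the tap wrench over the square end of the thread-cleaning tap that stands in the adapter block, feeling for the angle at which it drops fully on, and clean the thread with it: half a turn clockwise, a quarter turn back to free it, then another half turn clockwise to the tap's stop (three quarters of a turn in from where it started). Be gentle with the tap: no hard push down or sideways, no turning with force once it has reached its stop, and turn it only by the wrench. Leave the wrench sitting fully down on the tap, let go, and do not disturb the other things on the bench.

Things in the scene. Friction and masses are not known exactly. Their poses are not given: they have to be found in the camera images.
- boss: the fixed aluminium adapter block, 110 (x) by 80 (y) by 33 mm high, with a round boss 54 mm across and 12 mm high in the middle of its top (boss top 45 mm above the bench). Origin: centre of its underside, on the tap's axis.
- guide: the dark steel guide bush on the boss, 40 mm across, 12 mm high, the tap upright in it. Origin: on the tap's axis at the bush's underside, z up, x as the block's. It gives like a spring: 1 mm per 8 N down, 0.1 rad lean per N m sideways, 0.25 rad twist per N m of turning. Over 28 N down (3.5 mm), 0.09 rad lean or 1.4 N m (0.35 rad twist) is damage. Fingers must not push on bush or tap.
- drive (a point): on the tap's axis, 42 mm above the guide's origin: top of the tap's square drive, 12 mm across flats, 16 mm high; a round pilot (12 mm wide for 3.5 mm, then tapering to 5) rises 7.5 mm above it, a round shank 16 mm across is below. The point turns with the guide, not the tap: the square's angle is NOT reported, up to 40 degrees either way from the block's x and y, to be felt for or seen.
- tap (a joint): how far the tap has been turned into the thread, rad, clockwise as seen from above is positive, 0 at the start. Turning it takes about 0.2 N m either way; it stays where it is left and sinks 1.5 mm per turn. Hard stop at 4.71 (three quarters of a turn) and at -0.3.
- wrench_mid (a point): the loose steel tap wrench (about 250 g), upright on the bench at the start: square head 26 by 26 mm, 60 mm high, two round arms (10 mm thick, centre line 12 mm above the underside) along its x axis, 111 mm over their ends. The head's four sides are free above 17 mm, so it can be gripped at any quarter turn. The point is the head's centre, 30 mm up; axes along its sides, z up.
- socket (a point): centre of the wrench's underside, mouth of its blind socket: 13.5 mm across flats (7 degrees play either way), 19 mm deep, flats along the wrench's x and y; fits the square at any quarter turn. At a wrong angle it rests on the square's corners, underside 42 mm above the guide's origin; fully on, the pilot meets its floor and the underside is 30.5 mm above (1.5 mm less per turn of the tap).
- lens_mid (a point): bystander: a small metal lens barrel, 38 mm across, 50 mm high, standing; its centre
- jar_mid (a point): bystander: a small amber jar with a black cap, 48 mm across, 55 mm high; its centre
- slidebox_mid (a point): bystander: a grey box 84 by 34 by 30 mm; its centre, x along its length
Mind the look-alikes: they are no part of the job. What is meant by the part that bears wrench_mid is not black, and is the larger of those in its own colour. Of the things shaped like the boss, the aluminium one is meant.

How it is judged:
On the way, in this order (a step that is already met when the one before it is completed fails the run):
1. the wrench is fully down on the tap's square (horizontal distance between socket and guide below 0.006 m and z of socket in the frame of guide between 0.02 and 0.035 m and angle between socket's own z axis and vertical below 0.15 rad), for 0.1 s.
2. tap turned half a turn in (value of joint tap between 2.742 and 3.542 rad), for 0.15 s.
3. tap turned a quarter back (value of joint tap between 1.171 and 1.971 rad), for 0.15 s.
At the end, for the whole second after the job is handed in: the tap is at its stop (turned more than 4.45 rad of 4.71), and the wrench sits on it at rest, fully down (its underside within 35 mm above the guide's origin), upright within 0.15 rad and centred within 6 mm (all of step 1 and value of joint tap above 4.45 rad and linear speed of wrench below 0.02 m/s); the robot touches nothing.
It fails at once if the tap is pushed over: guide leaning more than 0.09 rad (angle between guide's own z axis and vertical above 0.09 rad).
It fails at once if the tap is pressed down with more than about 28 N (guide sunk 3.5 mm) (z of guide in the frame of boss below 0.0415 m).
It fails at once if the tap is over-torqued: guide twisted more than 0.35 rad (1.4 N m) (angle between the x axis of guide and the x axis of boss, either way round above 0.35 rad).
It fails at once if the tap or guide is touched by the fingers in place of the wrench (contact force between the fingers and guide above 2 N).
It fails at once if a bystander is moved more than 15 mm (distance of any of lens_mid, jar_mid, slidebox_mid from where it was at the start of the episode above 0.015 m).
It also fails if it takes over 72 s, if anything falls off the work surface, if the arm or the gripper's body presses on something with over 40 N, if the wrist force passes 120 N, or if a joint passes its speed limit or range.

## Working session

There is one attempt and no reset: what is moved stays moved. The work goes in short steps, Python scripts to look and compute and a tool call to move; the robot and the scene stay as the last step left them, time stands still between calls to the robot, and variables do not carry over. Pictures are saved under pics/ and viewed, and the job is handed in when it is done.

Besides the shell and the picture viewer there is one more tool, called after "Request:" by a JSON object that holds its "name" and its "arguments", one argument or row to a line. step_arm: Moves the arm, as the interface text tells. Its arguments: {"type":"object","properties":{"deltas":{"type":"array"},"gripper":{"type":"number"}},"required":["deltas"]}

```bash
mkdir -p pics; python3 - <<'E'
from workcell import arm
import cv2,numpy as np
s=arm.observe()
for k,v in s.items(): print(k,np.round(v,4).tolist())
for n in ["scene","side","wrist"]:
    m=arm.camera_model(n); print(n,m["fovy"],m["cx"],m["cy"],np.round(m["camera_from_world"],4).tolist())
    p,d=arm.read_camera(n); cv2.imwrite(f"pics/{n}0.png",p[:,:,::-1]); np.savez(f"{n}0.npz",p=p,d=d,T=m["camera_from_world"],f=200/np.tan(np.radians(m["fovy"]/2)),c=[m["cx"],m["cy"]])
E
```

```text
time 0.0
qpos [1.196, 0.3203, 1.5657, -0.0, 1.2574, -0.02]
dq [0.0004, -0.0014, 0.0004, -0.0007, -0.0014, 0.0002]
joint_torque [-0.0002, -41.5506, -23.4158, -0.0002, 0.0079, 0.0]
position [0.1996, 0.5387, 0.1996]
eef_rot [[-0.0006, 0.3474, 0.9377], [-0.0017, 0.9377, -0.3474], [-1.0, -0.0018, -0.0]]
contact_force [0.7404, -0.1299, 0.1543]
ft_torque [0.0132, 0.0145, 0.0259]
grip_width 1.004
scene 45.163384142433145 318.8369072936142 197.77485891652924 [[0.6384, 0.7695, 0.0165, -0.3709], [0.5768, -0.4641, -0.6722, -0.2802], [-0.5096, 0.4386, -0.7402, 1.4904], [0.0, 0.0, 0.0, 1.0]]
side 53.5257012983208 322.41164831163894 199.6254898095637 [[-0.8504, -0.5261, -0.0076, 0.5279], [-0.3555, 0.5852, -0.7289, 0.2516], [0.3879, -0.6171, -0.6846, 0.6661], [0.0, 0.0, 0.0, 1.0]]
wrist 63.17449895300816 323.76804613918927 203.2309805818225 [[0.3481, 0.9375, -0.0012, -0.5741], [0.8861, -0.3286, 0.327, -0.0424], [0.3061, -0.1149, -0.945, 0.3813], [0.0, 0.0, 0.0, 1.0]]
```

View pics/scene0.png

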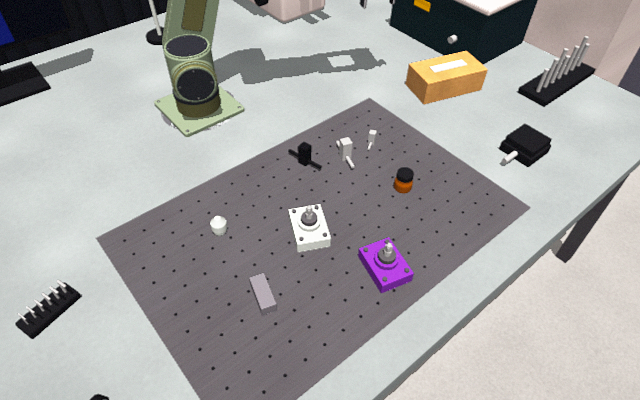

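View pics/side0.png

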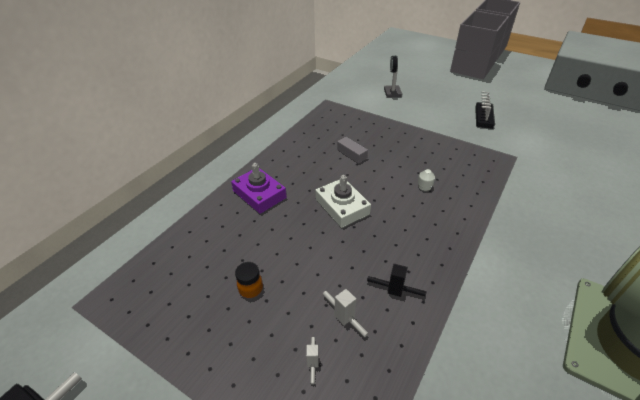

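View pics/wrist0.png

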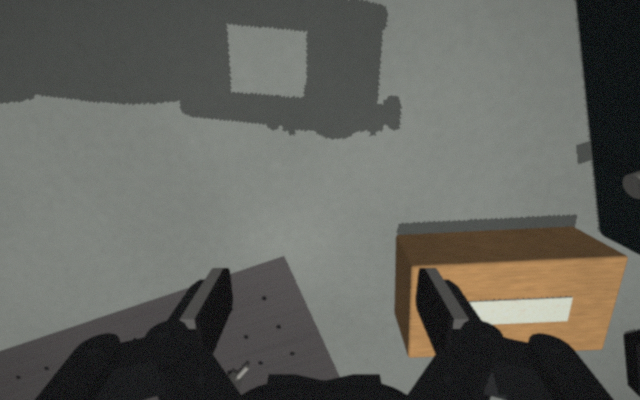

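The meant wrench is the larger light one, at scene (346,150) and side (345,305). The block is the pale one, at scene (309,225). I'll enlarge both.

```bash
cat > h.py <<'E'
import numpy as np,cv2
def load(n):
    z=np.load(n+".npz"); return z["p"],z["d"],z["T"],float(z["f"]),z["c"]
def snap(n,tag):
    from workcell import arm
    m=arm.camera_model(n); p,d=arm.read_camera(n)
    cv2.imwrite(f"pics/{n}{tag}.png",p[:,:,::-1]); np.savez(f"{n}{tag}.npz",p=p,d=d,T=m["camera_from_world"],f=200/np.tan(np.radians(m["fovy"]/2)),c=[m["cx"],m["cy"]])
def cloud(n):
    p,d,T,f,c=load(n); v,u=np.mgrid[0:400,0:640]
    P=np.stack([(u-c[0])/f*d,(v-c[1])/f*d,d],-1)
    return (P-T[:3,3])@T[:3,:3], p,d
def atz(n,u,v,z):
    p,d,T,f,c=load(n); R=T[:3,:3]; o=-R.T@T[:3,3]; r=R.T@np.array([(u-c[0])/f,(v-c[1])/f,1]); return o+r*(z-o[2])/r[2]
def proj(n,X):
    p,d,T,f,c=load(n); q=T[:3,:3]@np.asarray(X)+T[:3,3]; return q[:2]/q[2]*f+c
def crop(n,u0,v0,w,h,s,out):
    im=cv2.imread(f"pics/{n}.png")[v0:v0+h,u0:u0+w]; cv2.imwrite("pics/"+out,cv2.resize(im,None,fx=s,fy=s,interpolation=cv2.INTER_CUBIC))
E
python3 - <<'E'
from h import *
crop("scene0",270,120,140,140,4,"c1.png")
crop("side0",290,160,150,200,3,"c2.png")
for n in ["scene0","side0"]:
    P,p,d=cloud(n)
    for (u,v) in ([(346,145),(309,210),(309,225),(372,133),(404,175)] if n=="scene0" else [(345,298),(343,180),(343,205),(312,350),(248,270)]):
        print(n,u,v,np.round(P[v,u],4),p[v,u])
E
```

```text
scene0 346 145 [0.4618 0.1929 0.058 ] [158 154 151]
scene0 309 210 [ 0.6006 -0.0473  0.0898] [204 199 197]
scene0 309 225 [ 0.6088 -0.0538  0.0483] [60 54 58]
scene0 372 133 [ 1.158  -0.4983  0.9209] [241 239 236]
scene0 404 175 [0.6396 0.2316 0.0583] [42 40 40]
side0 345 298 [0.4492 0.2035 0.0601] [193 192 182]
side0 343 180 [ 0.5903 -0.0368  0.086 ] [117 117 111]
side0 343 205 [ 0.5774 -0.017   0.0335] [201 206 191]
side0 312 350 [0.4524 0.3027 0.0418] [201 199 190]
side0 248 270 [0.6309 0.2412 0.0546] [33 32 35]
```

View pics/c1.png

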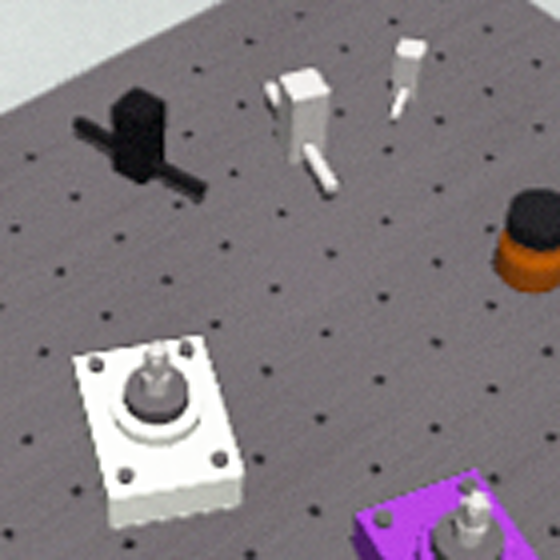

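View pics/c2.png

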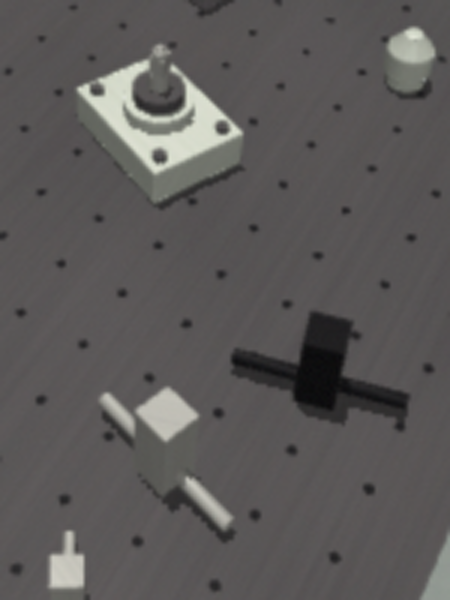

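```bash
python3 - <<'E'
from h import *
for n in ["scene0","side0"]:
    P,p,d=cloud(n)
    def sel(z0,z1,x,y,r): return P[(P[...,2]>z0)&(P[...,2]<z1)&(np.hypot(P[...,0]-x,P[...,1]-y)<r)&(d>0)]
    for nm,a in [("wr",(0.055,0.066,.452,.2,.04)),("arms",(0.006,0.024,.452,.2,.075)),("block",(0.029,.037,.593,-.04,.09)),("bosstop",(0.041,.049,.593,-.04,.05)),("pilot",(.08,.12,.593,-.04,.03)),("low",(.008,.12,.452,.2,.3))]:
        q=sel(*a)
        if nm=="low": continue
        print(n,nm,len(q),np.round(np.median(q,0),4),[np.round(t,4) for t in cv2.minAreaRect(q[:,:2].astype(np.float32))] if len(q)>3 else "")
    # wrench top corners from picture
for n,cs in [("scene0",[(270+279/4,120+79/4),(270+321/4,120+70/4),(270+330/4,120+88/4),(270+288/4,120+100/4)]),("side0",[(290+135/3,160+408/3),(290+167/3,160+389/3),(290+199/3,160+409/3),(290+167/3,160+440/3)])]:
    c=np.array([atz(n,u,v,.06)[:2] for u,v in cs]); print(n,np.round(c,4).tolist(),c.mean(0)); e=np.roll(c,-1,0)-c; print(np.linalg.norm(e,axis=1),np.degrees(np.arctan2(e[:,1],e[:,0])))
for n,(a,b) in [("scene0",((270+271/4,120+88/4),(270+333/4,120+185/4))),("side0",((290+105/3,160+400/3),(290+227/3,160+522/3)))]:
    A,B=atz(n,*a,.014),atz(n,*b,.014); print(A,B,(A+B)/2,np.linalg.norm(A-B),np.degrees(np.arctan2(*(B-A)[1::-1])))
E
```

```text
scene0 wr 80 [0.4512 0.1998 0.0605] [array([0.4496, 0.2008]), array([0.0289, 0.029 ]), np.float64(76.5417)]
scene0 arms 131 [0.4635 0.1911 0.0155] [array([0.4618, 0.1968]), array([0.1131, 0.1233]), np.float64(36.2303)]
scene0 block 745 [ 0.6119 -0.0543  0.0341] [array([ 0.5936, -0.0433]), array([0.0806, 0.1125]), np.float64(63.4385)]
scene0 bosstop 142 [ 0.6069 -0.0554  0.0462] [array([ 0.5953, -0.0443]), array([0.053 , 0.0802]), np.float64(65.8714)]
scene0 pilot 46 [ 0.5966 -0.0454  0.0889] [array([ 0.5935, -0.044 ]), array([0.014 , 0.0137]), np.float64(3.0101)]
side0 wr 237 [0.4491 0.2038 0.0601] [array([0.4493, 0.2028]), array([0.0262, 0.0266]), np.float64(72.3404)]
side0 arms 317 [0.4379 0.2127 0.0162] [array([0.4456, 0.214 ]), array([0.0905, 0.0936]), np.float64(19.3477)]
side0 block 757 [ 0.5753 -0.0269  0.033 ] [array([ 0.5933, -0.0407]), array([0.0803, 0.1109]), np.float64(64.3607)]
side0 bosstop 145 [ 0.5815 -0.0268  0.0449] [array([ 0.5892, -0.0361]), array([0.0522, 0.044 ]), np.float64(33.3365)]
side0 pilot 42 [ 0.5913 -0.038   0.0876] [array([ 0.5925, -0.0409]), array([0.0111, 0.0138]), np.float64(4.0612)]
scene0 [[0.4368, 0.1923], [0.4477, 0.2209], [0.4653, 0.2132], [0.4567, 0.1828]] [0.45164568 0.20230653]
[0.0306505  0.01921632 0.03154912 0.02199917] [  69.13488976  -23.70865725 -105.88612082  154.61702738]
side0 [[0.4657, 0.2088], [0.4564, 0.1882], [0.4344, 0.1904], [0.4401, 0.2174]] [0.44916665 0.20121862]
[0.02258955 0.02215631 0.02752854 0.02701138] [-114.3031379   174.34217606   78.01859009  -18.39856887]
[0.40203785 0.21827634 0.014     ] [0.50314494 0.18569764 0.014     ] [0.4525914  0.20198699 0.014     ] 0.10622625030419545 -17.85996690047801
[0.49907934 0.18731928 0.014     ] [0.39786601 0.2200997  0.014     ] [0.44847267 0.20370949 0.014     ] 0.10638935071858832 162.05418302104815
```

```bash
python3 - <<'E'
from h import *
from workcell import arm
s=arm.observe(); R=np.array(s["eef_rot"]); t=np.array(s["position"])
T=np.array(arm.camera_model("wrist")["camera_from_world"]); C=T[:3,:3]
o=-C.T@T[:3,3]
print("cam origin in tool",R.T@(o-t)); print("cam axes in tool (cols)",np.round(R.T@C.T,4))
P,p,d=cloud("side0")
m=(P[...,2]>.008)&(P[...,2]<.13)&(d>0)&(P[...,0]>.25)&(P[...,0]<.8)
n,l,st,c=cv2.connectedComponentsWithStats(m.astype(np.uint8))
for i in range(1,n):
    if st[i,4]>25:
        q=P[l==i]; print(np.round(c[i]),st[i,4],np.round(q.min(0),3),np.round(q.max(0),3))
E
```

```text
cam origin in tool [-0.17387961 -0.00023005 -0.08419118]
cam axes in tool (cols) [[-4.00e-04 -3.27e-01  9.45e-01]
 [ 1.00e+00 -8.00e-04  1.00e-04]
 [ 7.00e-04  9.45e-01  3.27e-01]]
[497.  10.] 88 [ 0.51  -1.196  0.118] [ 0.607 -1.164  0.13 ]
[479.  52.] 1749 [ 0.488 -1.191  0.008] [ 0.61  -0.839  0.13 ]
[484.  25.] 142 [ 0.51  -1.02   0.112] [ 0.607 -0.967  0.13 ]
[564.  60.] 1020 [ 0.25  -1.117  0.008] [ 0.299 -0.87   0.123]
[393.  78.] 324 [ 0.684 -0.64   0.008] [ 0.752 -0.564  0.126]
[485. 112.] 485 [ 0.379 -0.659  0.008] [ 0.459 -0.534  0.064]
[352. 148.] 433 [ 0.627 -0.257  0.008] [ 0.716 -0.203  0.033]
[262. 189.] 1182 [ 0.722 -0.021  0.008] [0.8   0.077 0.094]
[426. 179.] 256 [ 0.437 -0.216  0.008] [ 0.474 -0.187  0.053]
[343. 201.] 1578 [ 0.527 -0.093  0.008] [0.658 0.019 0.095]
[248. 279.] 759 [0.607 0.222 0.008] [0.654 0.268 0.058]
[397. 281.] 658 [0.34  0.086 0.008] [0.448 0.12  0.063]
[345. 308.] 740 [0.396 0.183 0.008] [0.503 0.225 0.063]
[312. 358.] 328 [0.43  0.27  0.009] [0.475 0.336 0.044]
[ 64. 387.] 378 [0.74  0.52  0.015] [0.757 0.568 0.03 ]
[ 21. 393.] 457 [0.749 0.57  0.01 ] [0.796 0.601 0.055]
```

Request:
{"name": "step_arm", "arguments": {
  "deltas": [
    [[0.002,-0.027,0.038,0],[0.004,-0.054,0.076,0],[0.006,-0.082,0.114,0],[0.008,-0.109,0.152,0],[0.01,-0.136,0.19,0],[0.012,-0.163,0.228,0],[0.013,-0.19,0.266,0],[0.015,-0.218,0.304,0],[0.017,-0.245,0.342,0],[0.018,-0.272,0.38,0],[0.02,-0.299,0.418,0],[0.021,-0.326,0.456,0],[0.022,-0.354,0.494,0],[0.024,-0.381,0.532,0],[0.025,-0.408,0.57,0],[0.025,-0.408,0.57,0],[0.025,-0.408,0.57,0]]
  ]
}}

```text
time: 2.28
position: [0.5919, -0.041, 0.1749]
eef_rot: [[-0.001, 0.348, 0.938], [0.001, 0.938, -0.348], [-1.0, 0.0, -0.002]]
contact_force: [0.4, -0.4, -0.4]
grip_width: 0.999
```

```bash
python3 - <<'E'
from h import *
from workcell import arm
snap("wrist","1"); s=arm.observe(); print(s["position"],np.round(s["eef_rot"],4).tolist(),s["time"],s["qpos"],s["contact_force"])
print(proj("wrist1",[.593,-.042,.0945]))
E
```

```text
[ 0.59174683 -0.04063586  0.17515821] [[-0.0011, 0.3469, 0.9379], [0.0006, 0.9379, -0.3469], [-1.0, 0.0002, -0.0012]] 2.325 [-8.82359386e-02  3.65044830e-01  1.56120456e+00  5.12465330e-04
  1.21650196e+00 -1.30490312e+00] [-0.37784887  0.05649528  0.20268969]
[323.38938179 200.63579385]
```

View pics/wrist1.png

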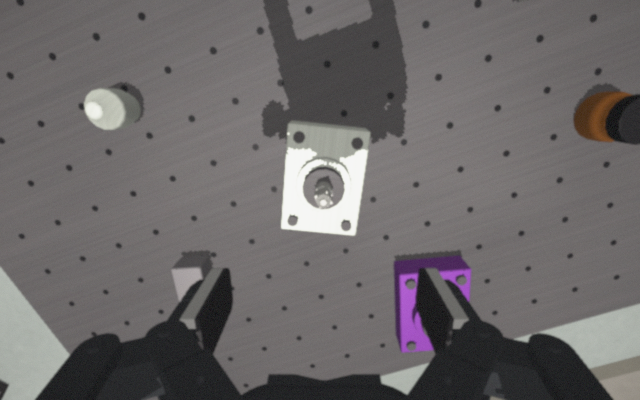

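```bash
python3 - <<'E'
from h import *
crop("wrist1",298,158,52,52,12,"c3.png")
E
```

```text
(no output)
```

View pics/c3.png

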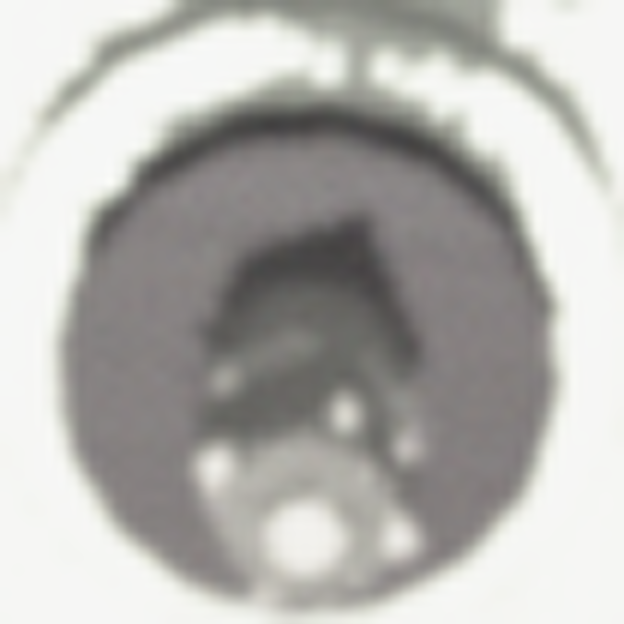

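Three bright corners of the square's top show in the crop at (215,465), (345,413) and (402,540), with a fainter fourth near (268,592). I'll convert these at z = 0.087.

```bash
python3 - <<'E'
from h import *
cs=[(215,465),(345,413),(402,540),(268,592)]
c=np.array([atz("wrist1",298+u/12-.46,158+v/12-.46,.087)[:2] for u,v in cs]); print(c, c.mean(0),(c[0]+c[2])/2)
e=np.roll(c,-1,0)-c; print(np.linalg.norm(e,axis=1)); print(np.degrees(np.arctan2(e[:,1],e[:,0])), np.degrees(np.arctan2(e[:,1],e[:,0]))%90)
d=c[2]-c[0]; print((np.degrees(np.arctan2(d[1],d[0]))-45)%90,np.linalg.norm(d))
print(atz("wrist1",298+305/12-.46,158+540/12-.46,.0945))
P,p,d=cloud("wrist1")
for z0,z1,r in[(.03,.036,.09),(.043,.048,.035),(.055,.059,.03)]:
    q=P[(P[...,2]>z0)&(P[...,2]<z1)&(np.hypot(P[...,0]-.593,P[...,1]+.042)<r)&(d>0)]
    print(len(q),np.median(q,0),cv2.minAreaRect(q[:,:2].astype(np.float32)))
# block top corners
b=np.array([atz("wrist1",u,v,.033)[:2] for u,v in [(289,122),(369,128),(355,235),(281,229)]]);print(b,b.mean(0));e=np.roll(b,-1,0)-b;print(np.linalg.norm(e,axis=1),np.degrees(np.arctan2(e[:,1],e[:,0])))
E
```

```text
[[ 0.58938602 -0.04781564]
 [ 0.58898619 -0.03790638]
 [ 0.59922664 -0.03737486]
 [ 0.5995786  -0.04766028]] [ 0.59429436 -0.04268929] [ 0.59430633 -0.04259525]
[0.00991733 0.01025424 0.01029144 0.01019376]
[  92.31062718    2.97119128  -88.04014993 -179.12670354] [2.31062718 2.97119128 1.95985007 0.87329646]
1.6949936038462567 0.014347397464101689
[ 0.59443125 -0.04291429  0.0945    ]
5611 [ 0.58212956 -0.03983821  0.03342024] ((0.5941735506057739, -0.0429835170507431), (0.08015969395637512, 0.10991790145635605), 63.64519500732422)
889 [ 0.58482998 -0.03876331  0.04543229] ((0.5940334796905518, -0.042757052928209305), (0.05271638557314873, 0.0528000146150589), 68.29927062988281)
956 [ 0.58952007 -0.03987714  0.05734233] ((0.5941370129585266, -0.04306226968765259), (0.03887137025594711, 0.039131421595811844), 7.8872857093811035)
[[ 0.52745557 -0.05235437]
 [ 0.55912384  0.01687523]
 [ 0.66013436 -0.03116861]
 [ 0.62631639 -0.10219698]] [ 0.59325754 -0.04221118]
[0.07612895 0.11185409 0.0786682  0.11071471] [  65.41883279  -25.43725655 -115.46001354  153.24415021]
```

Request:
{"name": "step_arm", "arguments": {
  "deltas": [
    [[0,0.03,-0.036,0],[0,0.06,-0.072,-0.01],[0,0.09,-0.109,-0.02],[0,0.12,-0.145,-0.03],[0,0.15,-0.181,-0.04],[0,0.179,-0.217,-0.04],[0,0.179,-0.217,-0.04],[0,0.179,-0.217,-0.04]]
  ],
  "gripper": 0.05
}}

```text
time: 3.32
position: [0.4507, 0.2021, 0.1757]
eef_rot: [[0.001, 0.308, 0.951], [-0.0, 0.951, -0.308], [-1.0, 0.0, 0.001]]
contact_force: [-0.6, -0.8, -0.3]
grip_width: 0.587
```

```bash
python3 - <<'E'
from h import *
from workcell import arm
snap("wrist","2"); s=arm.observe(); print(s["position"],np.round(s["eef_rot"],4).tolist(),s["time"],s["qpos"],s["contact_force"])
print(proj("wrist2",[.45,.202,.06]))
P,p,d=cloud("wrist2")
q=P[(P[...,2]>.056)&(P[...,2]<.064)&(np.hypot(P[...,0]-.45,P[...,1]-.202)<.03)&(d>0)]
print(len(q),np.median(q,0),cv2.minAreaRect(q[:,:2].astype(np.float32)))
E
```

```text
[0.45110684 0.20167337 0.17562851] [[0.0005, 0.3091, 0.951], [-0.0001, 0.951, -0.3091], [-1.0, 0.0001, 0.0005]] 3.375 [ 3.97325655e-01  2.10986822e-01  1.78278701e+00 -2.97251106e-04
  1.14736144e+00 -8.59053541e-01] [ 0.33688903 -0.59090336  0.51698035]
[323.59227605 186.13439789]
800 [0.44992938 0.20190246 0.06042897] ((0.4503653645515442, 0.2018144130706787), (0.02531231939792633, 0.026583893224596977), 71.96107482910156)
```

View pics/wrist2.png

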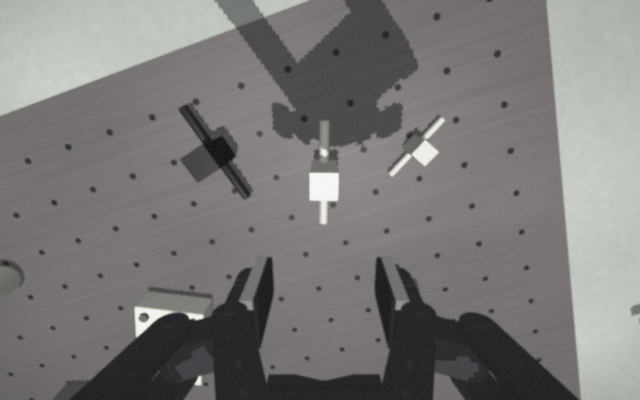

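The wrench head is centred at (324,186), square to the jaws, with its arms between the fingers. I'll descend and grip.

Request:
{"name": "step_arm", "arguments": {
  "deltas": [
    [[0.03,0,0,0],[0.06,0,0,0],[0.09,0,0,0],[0.115,0,0,0],[0.135,0,0,0],[0.147,0,0,0],[0.1535,0,0,0],[0.1535,0,0,0]]
  ]
}}

```text
time: 4.38
position: [0.4514, 0.2017, 0.0219]
eef_rot: [[0.0, 0.31, 0.951], [0.0, 0.951, -0.31], [-1.0, 0.0, 0.0]]
contact_force: [-0.1, -0.1, -0.4]
grip_width: 0.585
```

Request:
{"name": "step_arm", "arguments": {
  "deltas": [
    [[0,0,0,0],[0,0,0,0],[0,0,0,0],[0,0,0,0],[0,0,0,0],[0,0,0,0]]
  ],
  "gripper": 0.015
}}

```text
time: 5.12
position: [0.4518, 0.202, 0.0229]
eef_rot: [[0.002, 0.309, 0.951], [0.001, 0.951, -0.309], [-1.0, 0.001, 0.001]]
contact_force: [-0.6, -0.7, 5.8]
grip_width: 0.275
```

Request:
{"name": "step_arm", "arguments": {
  "deltas": [
    [[-0.005,0,0,0],[-0.02,0,0,0],[-0.05,0,0,0],[-0.09,0,0,0],[-0.13,0,0,0],[-0.16,0,0,0],[-0.16,0,0,0]]
  ]
}}

```text
time: 6.0
position: [0.4526, 0.2025, 0.1846]
eef_rot: [[0.006, 0.31, 0.951], [0.003, 0.951, -0.31], [-1.0, 0.004, 0.005]]
contact_force: [0.1, -0.6, -2.5]
grip_width: 0.277
```

```bash
python3 - <<'E'
from h import *
from workcell import arm
snap("wrist","3"); s=arm.observe(); print(s["position"],np.round(s["eef_rot"],4).tolist(),s["time"],s["contact_force"],s["grip_width"])
P,p,d=cloud("wrist3")
t=np.array(s["position"])
q=P[(P[...,2]>t[2]+.02)&(P[...,2]<t[2]+.05)&(np.hypot(P[...,0]-t[0],P[...,1]-t[1])<.02)&(d>0)]
print(len(q),np.median(q,0)-t)
crop("wrist3",200,150,240,240,3,"c4.png")
E
```

```text
[0.45131318 0.20192344 0.18257396] [[0.0017, 0.3096, 0.9509], [0.0008, 0.9509, -0.3096], [-1.0, 0.0013, 0.0014]] 6.05 [-0.57097349 -0.24633238 -2.4448757 ] 0.27450115733455244
3758 [-0.00537726  0.00154741  0.03936738]
```

View pics/c4.png

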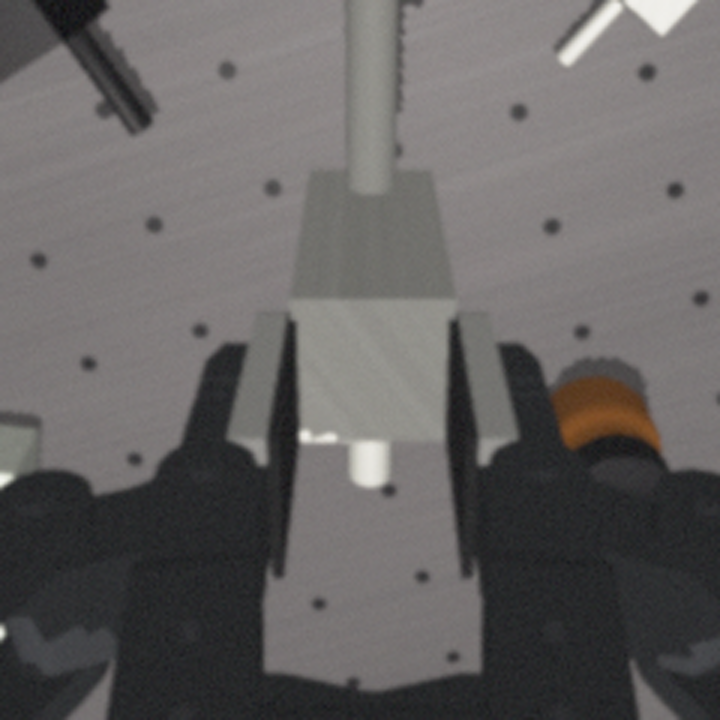

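```bash
python3 - <<'E'
from h import *
t=np.array([.4513,.2019,.1826]); R=np.array([[.0017,.3096,.9509],[.0008,.9509,-.3096],[-1,.0013,.0014]])
for dz in (.038,.0394):
    c=np.array([R.T@(atz("wrist3",200+u/3-.33,150+v/3-.33,t[2]+dz)-t) for u,v in [(290,298),(457,298),(447,440),(300,440)]])
    print(np.round(c,4).tolist(),c.mean(0))
E
```

```text
[[-0.038, -0.0123, -0.0128], [-0.038, 0.0139, -0.0127], [-0.038, 0.013, 0.0136], [-0.038, -0.0114, 0.0135]] [-0.03799854  0.00081081  0.00040693]
[[-0.0394, -0.0122, -0.0135], [-0.0394, 0.0138, -0.0134], [-0.0394, 0.0129, 0.0126], [-0.0394, -0.0113, 0.0125]] [-0.03939972  0.00080481 -0.00044973]
```

Request:
{"name": "step_arm", "arguments": {
  "deltas": [
    [[0,-0.016,0.018,-0.03],[0,-0.042,0.047,-0.08],[0,-0.073,0.082,-0.14],[0,-0.104,0.117,-0.2],[0,-0.135,0.152,-0.26],[0,-0.166,0.187,-0.31],[0,-0.183,0.206,-0.34],[0,-0.1885,0.2122,-0.349],[0,-0.1885,0.2122,-0.349],[0,-0.1885,0.2122,-0.349]]
  ]
}}

```text
time: 7.3
position: [0.5938, -0.042, 0.1815]
eef_rot: [[-0.001, -0.035, 0.999], [0.001, 0.999, 0.035], [-1.0, 0.001, -0.001]]
contact_force: [-0.3, 0.3, -2.3]
grip_width: 0.279
```

```bash
python3 - <<'E'
from h import *
from workcell import arm
for i in range(1):
    snap("side","4"); s=arm.observe(); print(s["position"],np.round(s["eef_rot"],4).tolist(),s["time"],s["contact_force"],s["ft_torque"],s["qpos"])
snap("scene","4")
crop("side4",270,80,140,140,4,"c5.png");crop("scene4",240,120,140,140,4,"c6.png")
E
```

```text
[ 0.59395998 -0.04196296  0.18175026] [[-0.0007, -0.0353, 0.9994], [0.0005, 0.9994, 0.0353], [-1.0, 0.0006, -0.0007]] 7.35 [ 0.2402242   0.07478232 -1.73223939] [ 0.02998656 -0.03523529 -0.0392642 ] [-9.01138865e-02  3.63997891e-01  1.54563998e+00  4.82439522e-04
  1.23274340e+00 -1.69632953e+00]
```

View pics/c5.png

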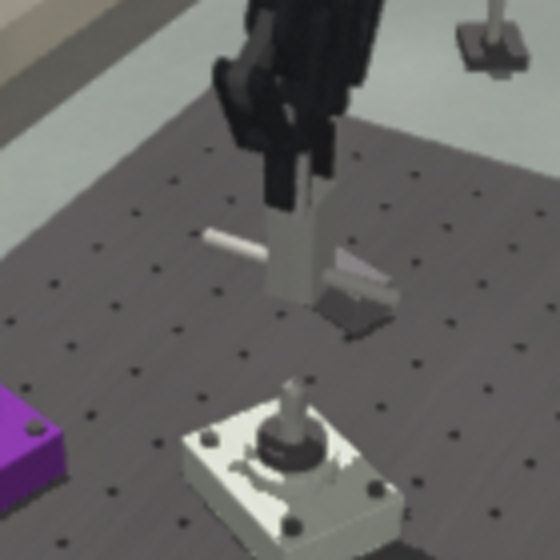

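View pics/c6.png

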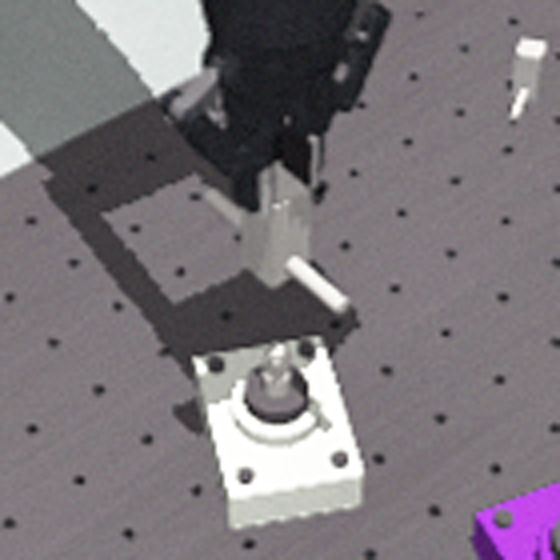

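The wrench hangs upright over the tap. Next is the xy correction and a descent to just above the pilot, then slow lowering while watching the force.

Request:
{"name": "step_arm", "arguments": {
  "deltas": [
    [[0.01,-0.0005,0.0003,0],[0.025,-0.001,0.0007,0],[0.04,-0.001,0.0007,0],[0.052,-0.001,0.0007,0],[0.06,-0.001,0.0007,0],[0.06,-0.001,0.0007,0]]
  ]
}}

```text
time: 8.15
position: [0.595, -0.0441, 0.1211]
eef_rot: [[-0.001, -0.034, 0.999], [0.0, 0.999, 0.034], [-1.0, 0.0, -0.001]]
contact_force: [-1.0, 0.0, -2.3]
grip_width: 0.283
```

Request:
{"name": "step_arm", "arguments": {
  "deltas": [
    [[0.002,0,0,0],[0.004,0,0,0],[0.006,0,0,0],[0.008,0,0,0],[0.01,0,0,0],[0.01,0,0,0]]
  ]
}}

```text
time: 8.9
position: [0.5957, -0.0439, 0.1124]
eef_rot: [[0.001, -0.034, 0.999], [0.0, 0.999, 0.034], [-1.0, 0.0, 0.001]]
contact_force: [-1.1, 1.0, 0.8]
grip_width: 0.278
```

Request:
{"name": "step_arm", "arguments": {
  "deltas": [
    [[0.001,0,0,0],[0.002,0,0,0],[0.003,0,0,0],[0.004,0,0,0],[0.004,0,0,0]]
  ]
}}

```text
time: 9.52
position: [0.5951, -0.0438, 0.1076]
eef_rot: [[-0.001, -0.034, 0.999], [0.001, 0.999, 0.034], [-1.0, 0.001, -0.001]]
contact_force: [-0.2, 3.0, -1.5]
grip_width: 0.279
```

```bash
python3 - <<'E'
from h import *
from workcell import arm
snap("side","5"); s=arm.observe(); print(s["position"],s["contact_force"],s["ft_torque"])
snap("scene","5"); 
crop("side5",270,80,140,140,4,"c7.png");crop("scene5",240,120,140,140,4,"c8.png")
E
```

```text
[ 0.59513157 -0.04386684  0.10761904] [ 0.45203135  3.10815799 -1.76933278] [ 0.5544229   0.01150728 -0.02120726]
```

View pics/c7.png

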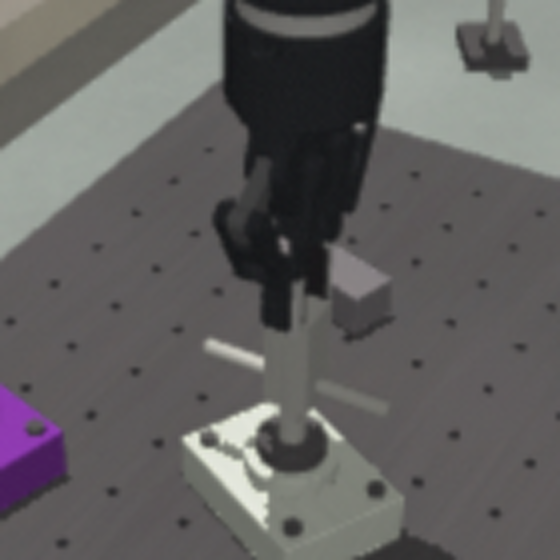

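View pics/c8.png

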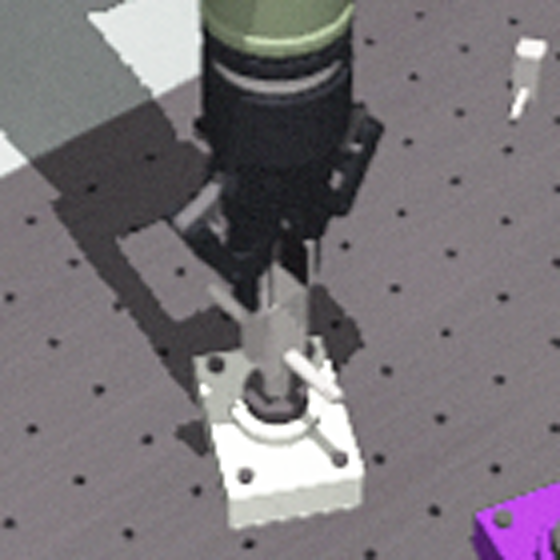

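The side load is 3 N in +y, so the wrench sits about 1 mm too far toward -y. I'll correct that and keep lowering.

Request:
{"name": "step_arm", "arguments": {
  "deltas": [
    [[0,0.001,0,0],[0.001,0.001,0,0],[0.002,0.001,0,0],[0.003,0.001,0,0],[0.003,0.001,0,0]]
  ]
}}

```text
time: 10.25
position: [0.5953, -0.0432, 0.1048]
eef_rot: [[-0.0, -0.034, 0.999], [-0.0, 0.999, 0.034], [-1.0, -0.0, -0.0]]
contact_force: [0.7, 0.9, -1.8]
grip_width: 0.277
```

Request:
{"name": "step_arm", "arguments": {
  "deltas": [
    [[0.001,0,0,0],[0.002,0,0,0],[0.003,0,0,0],[0.003,0,0,0]]
  ]
}}

```text
time: 10.75
position: [0.5953, -0.0431, 0.1017]
eef_rot: [[-0.0, -0.034, 0.999], [0.0, 0.999, 0.034], [-1.0, 0.0, -0.0]]
contact_force: [0.5, 0.8, -1.8]
grip_width: 0.279
```

It is sliding over the square with no vertical load, so the angle is right. I'll continue to the floor.

Request:
{"name": "step_arm", "arguments": {
  "deltas": [
    [[0.001,0,0,0],[0.002,0,0,0],[0.003,0,0,0],[0.004,0,0,0],[0.004,0,0,0]]
  ]
}}

```text
time: 11.38
position: [0.5954, -0.0431, 0.098]
eef_rot: [[0.0, -0.034, 0.999], [0.0, 0.999, 0.034], [-1.0, 0.0, 0.0]]
contact_force: [-0.2, 1.1, -0.4]
grip_width: 0.28
```

Request:
{"name": "step_arm", "arguments": {
  "deltas": [
    [[0.0005,0,0,0],[0.001,0,0,0],[0.0015,0,0,0],[0.0015,0,0,0]]
  ]
}}

```text
time: 11.88
position: [0.5957, -0.0431, 0.097]
eef_rot: [[0.001, -0.034, 0.999], [0.0, 0.999, 0.034], [-1.0, -0.0, 0.001]]
contact_force: [-0.5, 0.8, 4.5]
grip_width: 0.279
```

Seated, with about 6 N down. Now a first small clockwise turn to check the sense and load.

Request:
{"name": "step_arm", "arguments": {
  "deltas": [
    [[0,0,0,0.08],[0,0,0,0.18],[0,0,0,0.28],[0,0,0,0.38],[0,0,0,0.48],[0,0,0,0.48]]
  ]
}}

```text
time: 12.62
position: [0.5959, -0.0432, 0.0969]
eef_rot: [[0.001, 0.43, 0.903], [-0.0, 0.903, -0.43], [-1.0, 0.0, 0.001]]
contact_force: [-0.3, 0.9, 4.5]
grip_width: 0.28
```

```bash
python3 - <<'E'
from h import *
from workcell import arm
s=arm.observe(); print(s["position"],np.round(s["eef_rot"],3).tolist(),s["contact_force"],s["ft_torque"],s["qpos"][-1])
snap("side","6");crop("side6",270,80,140,140,4,"c9.png")
E
```

```text
[ 0.5958806  -0.04315068  0.09691182] [[0.001, 0.43, 0.903], [-0.0, 0.903, -0.43], [-1.0, 0.0, 0.001]] [-0.2831704   0.87873516  4.53005932] [ 0.19405439 -0.01279895  0.20352847] -1.218063766765023
```

View pics/c9.png

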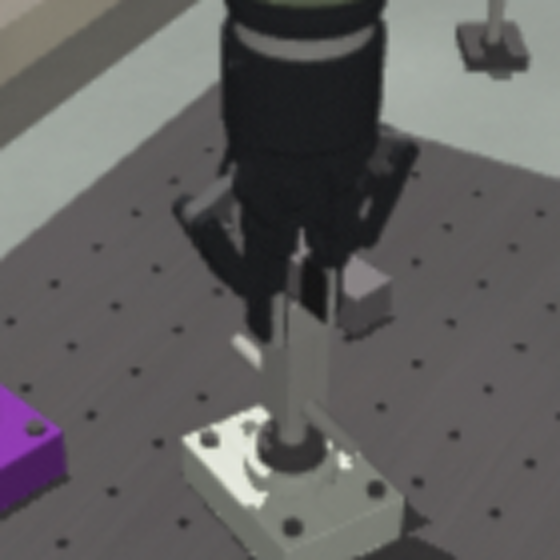

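Reaction moment is 0.20 N m, so the tap is turning smoothly. I'll complete the half turn.

Request:
{"name": "step_arm", "arguments": {
  "deltas": [
    [[0,0,0,0.1],[0,0,0,0.25],[0,0,0,0.4],[0,0,0,0.55],[0.0001,0,0,0.7],[0.0001,0,0,0.85],[0.0001,0,0,1.0],[0.0001,0,0,1.15],[0.0002,0,0,1.3],[0.0002,0,0,1.45],[0.0002,0,0,1.6],[0.0002,0,0,1.75],[0.0003,0,0,1.9],[0.0003,0,0,2.05],[0.0003,0,0,2.2],[0.0004,0,0,2.35],[0.0004,0,0,2.5],[0.0004,0,0,2.65],[0.0004,0,0,2.79],[0.0004,0,0,2.79]]
  ]
}}

```text
time: 15.18
position: [0.5941, -0.0432, 0.096]
eef_rot: [[-0.003, -0.093, -0.996], [-0.0, -0.996, 0.093], [-1.0, 0.0, 0.003]]
contact_force: [-3.0, 1.2, 6.6]
grip_width: 0.278
```

```bash
python3 - <<'E'
from h import *
from workcell import arm
s=arm.observe(); print(s["position"],np.round(s["eef_rot"],3).tolist(),s["contact_force"],s["ft_torque"],s["qpos"][-1],s["time"])
E
```

```text
[ 0.59406615 -0.04315204  0.09598839] [[-0.003, -0.093, -0.996], [-0.0, -0.996, 0.093], [-1.0, 0.0, 0.003]] [-3.02711131  1.17948389  6.56770654] [0.23036092 0.66546893 0.15507663] 1.5723680985984678 15.175
```

Request:
{"name": "step_arm", "arguments": {
  "deltas": [
    [[0,0,0,0],[0,0,0.0004,-0.1],[0,0,0.0004,-0.25],[0,0,0.0004,-0.4],[0,0,0.0004,-0.55],[0,0,0.0004,-0.7],[0,0,0.0004,-0.85],[0,0,0.0004,-1.0],[0,0,0.0004,-1.15],[0,0,0.0004,-1.3],[0,0,0.0004,-1.45],[0,0,0.0004,-1.6],[0,0,0.0004,-1.75],[0,0,0.0004,-1.83],[0,0,0.0004,-1.83],[0,0,0.0004,-1.83]]
  ]
}}

```text
time: 17.18
position: [0.595, -0.0437, 0.0964]
eef_rot: [[0.0, 0.986, 0.165], [-0.001, 0.165, -0.986], [-1.0, 0.0, 0.001]]
contact_force: [-1.0, -0.7, 4.7]
grip_width: 0.279
```

```bash
python3 - <<'E'
from h import *
from workcell import arm
s=arm.observe(); print(s["position"],np.round(s["eef_rot"],3).tolist(),s["contact_force"],s["ft_torque"],s["qpos"][-1],s["time"])
E
```

```text
[ 0.59500889 -0.04370561  0.09639838] [[0.0, 0.986, 0.165], [-0.001, 0.165, -0.986], [-1.0, 0.0, 0.001]] [-1.04769665 -0.71568837  4.68379978] [-0.13147463  0.1678222  -0.17280611] -0.2573768793782963 17.175
```

The moment reversed to -0.17 N m, so the tap followed back about a quarter turn. I'll release, rise, turn the hand 90° back and regrip for range.

Request:
{"name": "step_arm", "arguments": {
  "deltas": [
    [[0,0,0,0],[0,0,0,0],[0,0,0,0],[0,0,0,0],[0,0,0,0]]
  ],
  "gripper": 0.05
}}

```text
time: 17.8
position: [0.5949, -0.043, 0.0959]
eef_rot: [[-0.0, 0.986, 0.164], [0.0, 0.164, -0.986], [-1.0, -0.0, -0.0]]
contact_force: [-0.2, 0.9, -0.2]
grip_width: 0.594
```

Request:
{"name": "step_arm", "arguments": {
  "deltas": [
    [[-0.005,0,0,0],[-0.02,0,0,0],[-0.04,0,0,0],[-0.065,0,0,0],[-0.085,0,0,-0.1],[-0.09,0,0,-0.25],[-0.09,0,0,-0.4],[-0.09,0,0,-0.55],[-0.09,0,0,-0.7],[-0.09,0,0,-0.85],[-0.09,0,0,-1.0],[-0.09,0,0,-1.15],[-0.09,0,0,-1.3],[-0.09,0,0,-1.45],[-0.09,0,0,-1.57],[-0.09,0,0,-1.57]]
  ]
}}

```text
time: 19.8
position: [0.5952, -0.0431, 0.1872]
eef_rot: [[0.002, -0.162, 0.987], [-0.0, 0.987, 0.162], [-1.0, -0.0, 0.002]]
contact_force: [0.6, 0.8, 0.0]
grip_width: 0.587
```

```bash
python3 - <<'E'
from h import *
from workcell import arm
snap("wrist","7"); s=arm.observe(); print(s["position"],np.round(s["eef_rot"],4).tolist(),s["contact_force"],s["qpos"][-1],s["time"])
P,p,d=cloud("wrist7")
q=P[(P[...,2]>.128)&(P[...,2]<.145)&(np.hypot(P[...,0]-.595,P[...,1]+.043)<.03)&(d>0)]
print(len(q),np.median(q,0),cv2.minAreaRect(q[:,:2].astype(np.float32)))
E
```

```text
[ 0.595176   -0.04304978  0.18697162] [[0.0014, -0.1615, 0.9869], [-0.0, 0.9869, 0.1615], [-1.0, -0.0003, 0.0013]] [ 0.1003373   0.29580647 -0.34210392] -1.8245420427492707 19.85
1273 [ 0.59332661 -0.04242436  0.13496549] ((0.5947428345680237, -0.04232644662261009), (0.026259448379278183, 0.026832494884729385), 77.70751190185547)
```

View pics/wrist7.png

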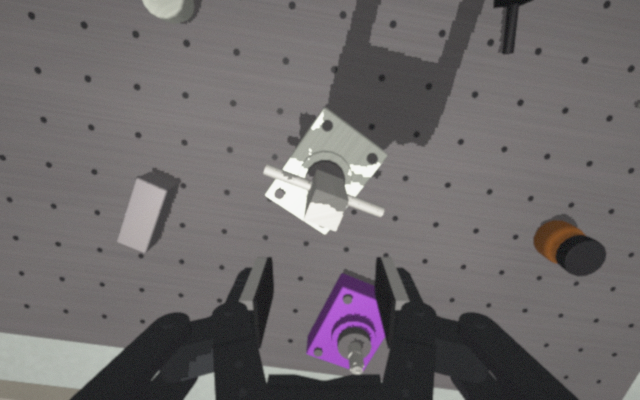

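The wrench sits fully down (top at z = 0.135) but turned about 20° clockwise on release, taking up its play. I'll measure the arm angle and align the hand to it.

```bash
python3 - <<'E'
from h import *
A,B=atz("wrist7",267,171,.0875),atz("wrist7",383,212,.0875); print(A,B,(A+B)/2,np.linalg.norm(A-B),np.degrees(np.arctan2(*(B-A)[1::-1])))
crop("wrist7",255,140,140,110,5,"c10.png")
E
```

```text
[ 0.58459182 -0.09460164  0.0875    ] [0.60533735 0.01220141 0.0875    ] [ 0.59496459 -0.04120012  0.0875    ] 0.10879921075441833 79.00769550662564
```

View pics/c10.png

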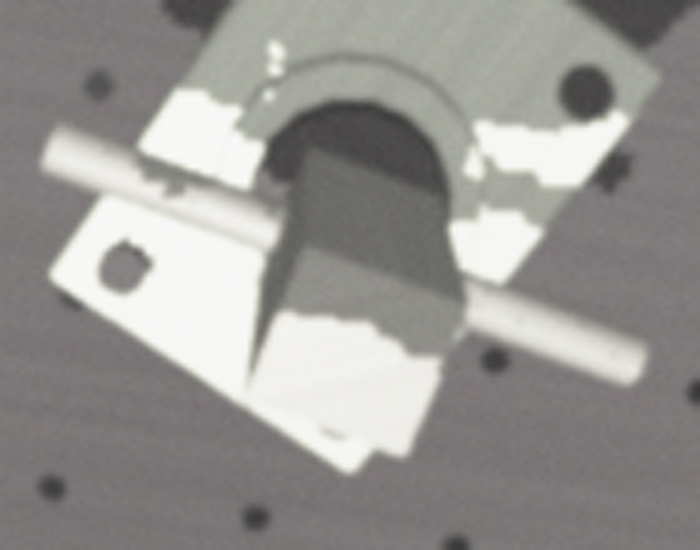

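Request:
{"name": "step_arm", "arguments": {
  "deltas": [
    [[0,0,0,0.12],[0,0,0,0.24],[0,0,0,0.36],[0.02,0,0,0.36],[0.045,0,0,0.36],[0.065,0,0,0.36],[0.08,0,0,0.36],[0.088,0,0,0.36],[0.088,0,0,0.36]]
  ]
}}

```text
time: 20.98
position: [0.5949, -0.043, 0.0979]
eef_rot: [[-0.0, 0.195, 0.981], [0.0, 0.981, -0.195], [-1.0, 0.0, -0.0]]
contact_force: [0.0, -0.1, -0.0]
grip_width: 0.585
```

Request:
{"name": "step_arm", "arguments": {
  "deltas": [
    [[0,0,0,0],[0,0,0,0],[0,0,0,0],[0,0,0,0],[0,0,0,0],[0,0,0,0]]
  ],
  "gripper": 0.015
}}

```text
time: 21.72
position: [0.5954, -0.0431, 0.0984]
eef_rot: [[0.001, 0.195, 0.981], [0.0, 0.981, -0.195], [-1.0, 0.0, 0.001]]
contact_force: [-0.0, 0.4, 4.7]
grip_width: 0.279
```

```bash
python3 - <<'E'
from h import *
from workcell import arm
s=arm.observe(); print(s["position"],np.round(s["eef_rot"],3).tolist(),s["contact_force"],s["ft_torque"],s["qpos"][-1],s["time"])
snap("side","8");crop("side8",270,80,140,140,4,"c11.png")
E
```

```text
[ 0.59535472 -0.04307392  0.09842981] [[0.001, 0.195, 0.981], [0.0, 0.981, -0.195], [-1.0, 0.0, 0.001]] [-0.01015187  0.42953322  4.69680512] [ 0.06289893 -0.08183586  0.00033066] -1.4665840906216714 21.725
```

View pics/c11.png

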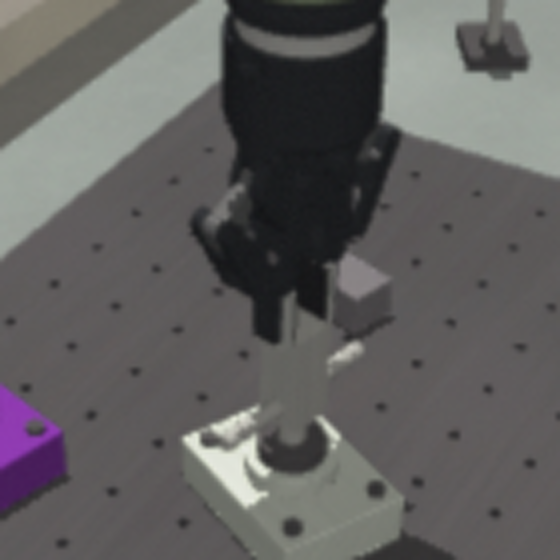

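Gripped without side or twist load. I'll turn most of the way, then creep up on the stop while reading the moment.

Request:
{"name": "step_arm", "arguments": {
  "deltas": [
    [[0,0,0,0.1],[0,0,0,0.25],[0,0,0,0.4],[0,0,0,0.55],[0.0001,0,0,0.7],[0.0001,0,0,0.85],[0.0001,0,0,1.0],[0.0001,0,0,1.15],[0.0002,0,0,1.3],[0.0002,0,0,1.45],[0.0002,0,0,1.6],[0.0002,0,0,1.75],[0.0003,0,0,1.9],[0.0003,0,0,2.05],[0.0003,0,0,2.2],[0.0004,0,0,2.35],[0.0004,0,0,2.5],[0.0004,0,0,2.65],[0.0004,0,0,2.75],[0.0004,0,0,2.75]]
  ]
}}

```text
time: 24.28
position: [0.5938, -0.0426, 0.0976]
eef_rot: [[-0.002, 0.194, -0.981], [0.001, -0.981, -0.194], [-1.0, -0.001, 0.002]]
contact_force: [-2.1, 1.2, 5.6]
grip_width: 0.273
```

```bash
cat > o.py <<'E'
from h import *
from workcell import arm
s=arm.observe(); print(s["position"],np.round(s["eef_rot"],3).tolist(),s["contact_force"],s["ft_torque"],s["qpos"][-1],s["time"])
E
python3 o.py
```

```text
[ 0.59377933 -0.04260362  0.09763533] [[-0.002, 0.194, -0.981], [0.001, -0.981, -0.194], [-1.0, -0.001, 0.002]] [-2.09250131  1.18231143  5.5507969 ] [0.29741194 0.44484945 0.22116916] 1.283474023428268 24.275
```

Moment is 0.22 N m, so the tap is still turning freely. Small steps from here.

Request:
{"name": "step_arm", "arguments": {
  "deltas": [
    [[0,0,0.0005,0.06],[0,0,0.0005,0.12],[0,0,0.0005,0.18],[0,0,0.0005,0.18]]
  ]
}}

```text
time: 24.78
position: [0.5936, -0.0426, 0.0976]
eef_rot: [[-0.002, 0.016, -1.0], [0.001, -1.0, -0.016], [-1.0, -0.001, 0.002]]
contact_force: [-2.2, 1.4, 5.4]
grip_width: 0.275
```

```bash
python3 o.py
```

```text
[ 0.59358928 -0.04255246  0.09763749] [[-0.002, 0.016, -1.0], [0.001, -1.0, -0.016], [-1.0, -0.001, 0.002]] [-2.1766014   1.39106346  5.41818769] [0.38908447 0.31001146 0.14380469] 1.4629793401322115 24.775
```

Request:
{"name": "step_arm", "arguments": {
  "deltas": [
    [[0,0,0,0.04],[0,0,0,0.08],[0,0,0,0.08]]
  ]
}}

```text
time: 25.15
position: [0.5936, -0.0425, 0.0976]
eef_rot: [[-0.002, -0.064, -0.998], [0.001, -0.998, 0.064], [-1.0, -0.001, 0.002]]
contact_force: [-1.8, 2.1, 5.6]
grip_width: 0.276
```

```bash
python3 o.py
```

```text
[ 0.59361241 -0.04252809  0.09762235] [[-0.002, -0.064, -0.998], [0.001, -0.998, 0.064], [-1.0, -0.001, 0.002]] [-1.83417601  2.06717966  5.55995334] [0.41858758 0.3236487  0.19783871] 1.5428733790642823 25.15
```

Request:
{"name": "step_arm", "arguments": {
  "deltas": [
    [[0,0,0,0.03],[0,0,0,0.06],[0,0,0,0.06]]
  ]
}}

```text
time: 25.52
position: [0.5936, -0.0425, 0.0976]
eef_rot: [[-0.002, -0.124, -0.992], [0.001, -0.992, 0.124], [-1.0, -0.001, 0.002]]
contact_force: [-1.3, 1.9, 4.9]
grip_width: 0.275
```

```bash
python3 o.py
```

```text
[ 0.59364718 -0.04248997  0.09762332] [[-0.002, -0.124, -0.992], [0.001, -0.992, 0.124], [-1.0, -0.001, 0.002]] [-1.2676352   1.92907751  4.89393668] [0.40494421 0.31199206 0.17575204] 1.6028482246189686 25.525
```

Request:
{"name": "step_arm", "arguments": {
  "deltas": [
    [[0,0,0,0.03],[0,0,0,0.06],[0,0,0,0.06]]
  ]
}}

```text
time: 25.9
position: [0.5937, -0.0425, 0.0976]
eef_rot: [[-0.002, -0.183, -0.983], [0.001, -0.983, 0.183], [-1.0, -0.001, 0.002]]
contact_force: [-1.1, 1.4, 5.3]
grip_width: 0.275
```

```bash
python3 o.py; python3 - <<'E'
from h import *
snap("side","9");crop("side9",270,80,140,140,4,"c12.png")
E
```

```text
[ 0.59368648 -0.04246183  0.09762045] [[-0.002, -0.183, -0.983], [0.001, -0.983, 0.183], [-1.0, -0.001, 0.002]] [-1.09015864  1.42475778  5.27942504] [0.42267005 0.25562252 0.20923364] 1.6628184659970071 25.9
```

View pics/c12.png

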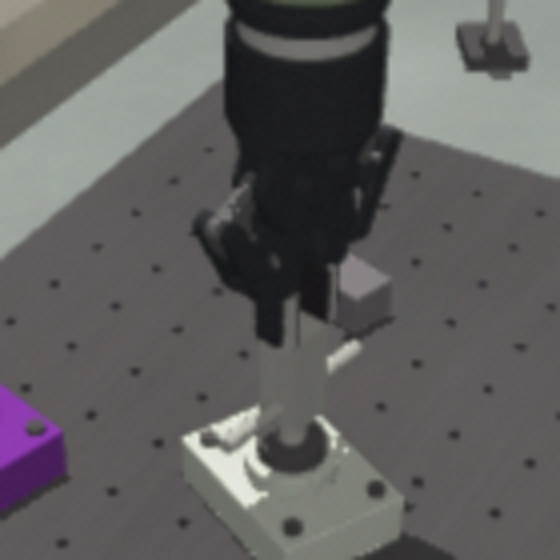

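The arms in the picture agree with the hand angle, so it is not slipping. No stop felt yet, so I'll continue.

Request:
{"name": "step_arm", "arguments": {
  "deltas": [
    [[0,0,0,0.03],[0,0,0,0.06],[0,0,0,0.06]]
  ]
}}

```text
time: 26.32
position: [0.5937, -0.0425, 0.0976]
eef_rot: [[-0.002, -0.242, -0.97], [0.001, -0.97, 0.242], [-1.0, -0.001, 0.002]]
contact_force: [-1.4, 2.2, 5.7]
grip_width: 0.279
```

```bash
python3 o.py
```

```text
[ 0.59371967 -0.04245183  0.09761525] [[-0.002, -0.242, -0.97], [0.001, -0.97, 0.242], [-1.0, -0.001, 0.002]] [-1.4186028   2.15446094  5.6603536 ] [0.39370125 0.26744189 0.18209558] 1.7228208886628904 26.325
```

Request:
{"name": "step_arm", "arguments": {
  "deltas": [
    [[0,0,0,0.03],[0,0,0,0.06],[0,0,0,0.06]]
  ]
}}

```text
time: 26.7
position: [0.5939, -0.0425, 0.0976]
eef_rot: [[-0.001, -0.3, -0.954], [0.001, -0.954, 0.3], [-1.0, -0.001, 0.001]]
contact_force: [-0.3, 2.8, 5.0]
grip_width: 0.277
```

```bash
python3 o.py
```

```text
[ 0.59389959 -0.04251431  0.09760382] [[-0.001, -0.3, -0.954], [0.001, -0.954, 0.3], [-1.0, -0.001, 0.001]] [-0.31377301  2.7740155   4.96620641] [0.50295126 0.29619974 0.2978125 ] 1.7831226849625326 26.7
```

Request:
{"name": "step_arm", "arguments": {
  "deltas": [
    [[0,0,0,0.03],[0,0,0,0.06],[0,0,0,0.06]]
  ]
}}

```text
time: 27.08
position: [0.5939, -0.0425, 0.0976]
eef_rot: [[-0.001, -0.356, -0.935], [0.001, -0.935, 0.356], [-1.0, -0.0, 0.001]]
contact_force: [-2.2, 2.7, 5.3]
grip_width: 0.279
```

```bash
python3 o.py;  python3 - <<'E'
from h import *
snap("wrist","10");snap("scene","10");crop("scene10",240,120,140,140,4,"c13.png")
E
```

```text
[ 0.59391378 -0.04253989  0.09760118] [[-0.001, -0.356, -0.935], [0.001, -0.935, 0.356], [-1.0, -0.0, 0.001]] [-2.18964065  2.73171419  5.25962376] [0.50636865 0.34144197 0.34396018] 1.842897807982794 27.075
```

View pics/wrist10.png

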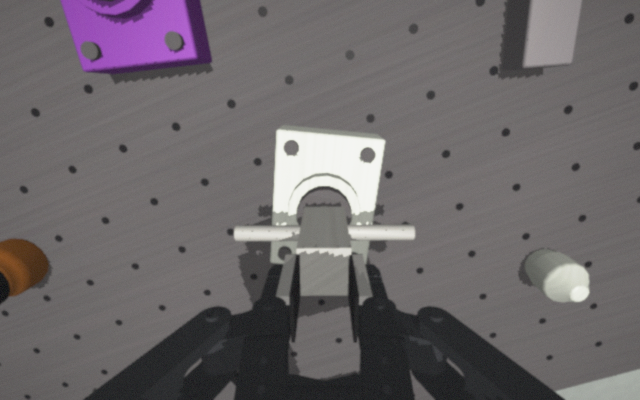

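View pics/c13.png

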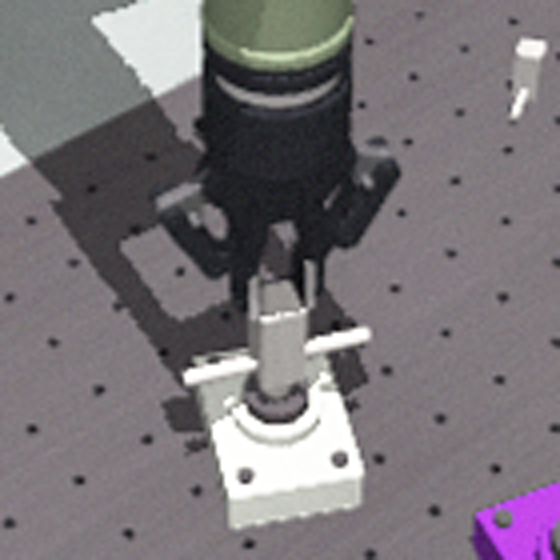

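The moment rises to 0.30, then 0.34 N m, which looks like the stop. One more small step to confirm.

Request:
{"name": "step_arm", "arguments": {
  "deltas": [
    [[0,0,0,0.03],[0,0,0,0.06],[0,0,0,0.06]]
  ]
}}

```text
time: 27.55
position: [0.594, -0.0425, 0.0976]
eef_rot: [[-0.001, -0.411, -0.912], [0.001, -0.912, 0.411], [-1.0, -0.0, 0.001]]
contact_force: [-1.3, 2.6, 4.7]
grip_width: 0.276
```

```bash
python3 o.py
```

```text
[ 0.59397166 -0.04251753  0.09762442] [[-0.001, -0.411, -0.912], [0.001, -0.912, 0.411], [-1.0, -0.0, 0.001]] [-1.27128461  2.64868433  4.71049304] [0.53596796 0.22982272 0.40376824] 1.9026818148685616 27.55
```

The moment is now 0.40 N m, twice running friction and rising steadily. I'll stop here, release, rise and check the wrench's angle.

Request:
{"name": "step_arm", "arguments": {
  "deltas": [
    [[0,0,0,0],[0,0,0,0],[0,0,0,0],[0,0,0,0],[0,0,0,0]]
  ],
  "gripper": 0.05
}}

```text
time: 28.18
position: [0.5944, -0.0432, 0.0975]
eef_rot: [[-0.0, -0.412, -0.911], [0.0, -0.911, 0.412], [-1.0, -0.0, 0.0]]
contact_force: [-0.1, 0.8, -0.7]
grip_width: 0.585
```

Request:
{"name": "step_arm", "arguments": {
  "deltas": [
    [[-0.005,0,0,0],[-0.02,0,0,0],[-0.045,0,0,0],[-0.07,0,0,0],[-0.09,0,0,0],[-0.09,0,0,0]]
  ]
}}

```text
time: 28.92
position: [0.5958, -0.0433, 0.1904]
eef_rot: [[0.005, -0.412, -0.911], [-0.0, -0.911, 0.412], [-1.0, -0.002, -0.005]]
contact_force: [0.3, 0.0, -0.4]
grip_width: 0.584
```

```bash
python3 o.py; python3 - <<'E'
from h import *
snap("wrist","11"); snap("side","11")
P,p,d=cloud("wrist11")
q=P[(P[...,2]>.128)&(P[...,2]<.145)&(np.hypot(P[...,0]-.595,P[...,1]+.043)<.03)&(d>0)]
print(len(q),np.median(q,0),cv2.minAreaRect(q[:,:2].astype(np.float32)))
q=P[(P[...,2]>.03)&(P[...,2]<.036)&(np.hypot(P[...,0]-.594,P[...,1]+.043)<.075)&(d>0)]
print(cv2.minAreaRect(q[:,:2].astype(np.float32)))
E
```

```text
[ 0.59578775 -0.04325245  0.19037568] [[0.005, -0.412, -0.911], [-0.0, -0.911, 0.412], [-1.0, -0.002, -0.005]] [ 0.33494223  0.03173226 -0.35405768] [-0.03382889  0.01096516  0.03453197] 1.9031852912598368 28.925
1195 [ 0.59543245 -0.04255838  0.13416499] ((0.5944124460220337, -0.04216279834508896), (0.026059579104185104, 0.026685504242777824), 79.51807403564453)
((0.5943132042884827, -0.04240084066987038), (0.08006291836500168, 0.10982044786214828), 63.54374694824219)
```

View pics/wrist11.png

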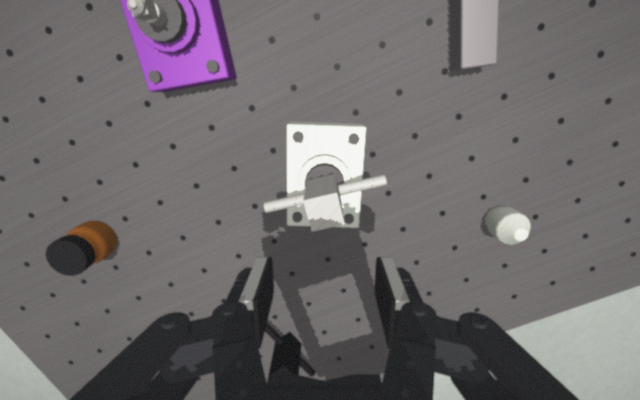

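The wrench settled at 79.5° with its top at z = 0.1342. That puts its underside about 29.2 mm above the guide origin, against 29.4 mm expected at the stop. It is centred within about 1 mm and upright, and the hand is clear. A last check of tilt and bystanders from the side view, then I'll hand in.

```bash
python3 - <<'E'
from h import *
crop("side11",270,80,140,140,4,"c14.png")
P0,_,d0=cloud("side0");P1,_,d1=cloud("side11")
for nm,b in [("box",(.6,-.28,.73,-.19)),("lens",(.43,-.23,.48,-.18)),("jar",(.6,.215,.66,.275))]:
    for P,d in((P0,d0),(P1,d1)):
        m=(P[...,2]>.008)&(P[...,2]<.07)&(d>0)&(P[...,0]>b[0])&(P[...,0]<b[2])&(P[...,1]>b[1])&(P[...,1]<b[3]); print(nm,m.sum(),np.round(P[m].mean(0),4))
E
```

```text
box 433 [ 0.6681 -0.2254  0.0247]
box 431 [ 0.6678 -0.2254  0.0246]
lens 256 [ 0.4536 -0.198   0.0328]
lens 253 [ 0.4536 -0.1981  0.033 ]
jar 759 [0.6253 0.2498 0.0415]
jar 757 [0.6252 0.2498 0.0415]
```

View pics/c14.png

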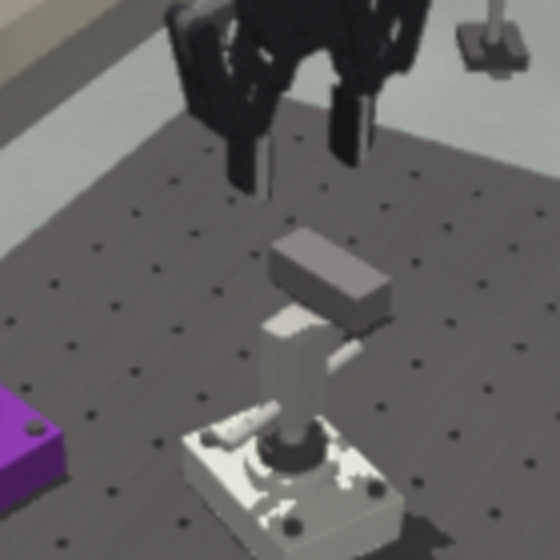

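The wrench is upright and seated, the hand is well clear, and the bystanders have not moved.

```bash
python3 - <<'E'
from workcell import arm
print(arm.close_job())
E
```

```text
the job is handed in; nothing more can be done
None
```

I fitted the larger light wrench over the tap in the aluminium block and did the turns: half a turn clockwise, a quarter back, then clockwise to the stop. I regripped after the quarter turn back because the last joint's range needed it. The wrench was left on the tap and the job handed in at about 29 s; it reported no verdict.

**Fit:** the wrench slid over the square at the angle I had read from the wrist camera, so no feeling about for it was needed. It seated with about 6 N down.

**Loads:** I only read loads between moves. The highest were about 8 N down, 4 N sideways and 0.4 N m of turning, all within the tap's limits.

**Last checks:**
- **Wrench:** its underside was about 29.2 mm above the guide origin, against 29.4 mm expected at the stop. It was centred within about 1 mm and looked upright.
- **Hand:** it was open and about 55 mm above the wrench.
- **Bystanders:** the lens barrel, jar and box were within 0.5 mm of where they started.

**What did not quite agree:**
- **Stop angle:** the stop came about 10° later than my first reading of the square's angle implied. The moment there rose gradually from 0.2 to 0.4 N m instead of sharply. The socket's play and an error of about 6° in that reading would explain most of the 10°. The wrench's final angle still puts the tap at about 267° or more, above the 255° needed.
- **Release:** the wrench turned by itself when let go, about 20° at the regrip and 14° at the end. The 14° is within its play and spring-back, but the 20° is slightly more than they account for. It stayed seated both times.

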